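# Turn the leaf of a timber sample book

## Robot

A 6-joint arm with a two-finger parallel gripper is mounted at the origin on the work surface. World frame = base frame: x ahead of the robot, y to its left, z up, the work surface at z = 0. Lengths are in m, angles in rad, forces in N, time in s.
With the tool pointing down it reaches from about 0.3 to 0.775 m from the base axis. Payload 14.6 kg.
Tool frame: the origin (TCP) lies midway between the tips of the shut fingers; the grasp point (between the pads) lies 19 mm behind it (ctrl.pinch_z is the distance from the TCP to the grasp point, in m); z points along the fingers, y is the line along which they close (so a half turn about z gives the same grasp; the last joint's range is limited). The gripper opens to 94 mm and grips with 3 to 60 N. Pads are 16 mm wide; open, the fingers measure 119 mm over their backs; the gripper's body (75 mm by 177 mm) begins 78 mm behind the grasp point.
Start: joints at [-0.067, 0.3, 1.521, -0, 1.321, -0.067], TCP at [0.55, -0, 0.205] pointing down, gripper open.
Joint ranges: [-3.03, 3.03], [-0.79, 2.21], [0.23, 2.52], [-1.04, 4.18], [0, 3.07], [-2.55, 2.55]. Speed limits (rad/s): [2.22, 2.22, 2.57, 3.14, 3.14, 3.14].

## Interface

Orientations are given as [roll, pitch, yaw] about the fixed x, y, z axes, in that order (R = Rz(yaw) Ry(pitch) Rx(roll)).
In Python, from station import ctrl gives the robot as it stands.
- The arm moves only by the tool jog_arm, never from a script. Its argument "motion" is a list of rows, each a list of 7 numbers: the shift along the tool's x, y, z in m, then the turn, a rotation vector about the tool's x, y, z in rad, then the opening, from -1 (shut) to 1 (fully open). In form: [[tx, ty, tz, rx, ry, rz, gripper], ...]. A call has 1 to 5 rows; each row shifts and turns the commanded pose from where the row before left it, along the tool's axes as they then stand; what a row does not reach is not made up. A row lasts 1/10 s, in which the tool goes at most 50 mm and 8.59 degrees, less where a joint would pass 70% of its speed; a pose out of reach is approached as far as the arm can. A call is refused whole if a number of a shift passes 0.05 or a number of a turn 0.15, either way. A call with a gripper value outside its range is refused whole. The fingers move at their own pace and stop on an object; "squeeze" is the grip in N (left out, the last holds). Time passes only in rows, so rows that do not move let the fingers close. It gives the time, the measured TCP pose, the force, the opening and the grip force at its end, in the units of the state.
- ctrl.get_obs(): the state, without advancing time (a new reading comes with each control period).
- ctrl.camera(name): name is "scene" or "side" or "wrist"; returns the picture (420x560x3 uint8, red, green, blue); there is no depth.
- ctrl.camera_model(name): a dict with "intrinsics" (3x3 intrinsics, pixels), "rvec" (rotation vector, rad) and "tvec" (3), from world to camera coordinates, as OpenCV has them. Camera axes: x right, y down, z forward; pixel columns grow to the right and rows downward; lengths in m; the calibration is good to about 2 mm. A picture is of the moment at which its call begins: read the wrist's pose just before it. camera_model takes no time and is no camera call; for the wrist camera it gives the pose at the moment of the call.
- ctrl.hand_in(): hands the job in; it is judged then, once.
The state is a dict: "time_s": time; "qpos": joint angles; "joint_vel": joint speeds; "tau": joint torques, N m; "ee_pos": TCP position; "eef_rot": TCP orientation; "force": force on the tool from outside, world axes, zero at the start; "moment": the same for the moment, N m; "grip_width": finger opening in m; "grip_force": force on a finger pad.
Only numpy, scipy, OpenCV 4.12 (cv2) and the standard library are available. Lean on these libraries where they do the work, as an engineer would, in place of code of your own. Each camera call takes 0.05 s, during which the arm holds its last target. There are 200 camera calls.

## Task

The timber sample book on the bench has one wooden leaf standing ajar. With the fingertips alone, turn that leaf over the spine until it lies flat on the other side of the book, so that the next timber shows. Push it, do not pinch or force it; leave the leaf underneath lying where it is, do not lift the book or shove it along the bench, leave the other things where they are, and finish clear of everything.

Things in the scene. Friction and masses are not known exactly. Their poses are not given: they have to be found in the camera images.
- book: Sample book, loose, 1.6 kg: plywood board 140 mm (its x) by 300 (y) by 12, lying flat; origin: centre of its underside, on the bench. The spine runs along x over its middle. The +y half carries the leaf underneath and, over it, the ajar leaf; to the -y half a dark leaf is fixed (top 19 mm above the bench), on which the ajar leaf must come to lie. The bench is free 200 mm beyond the +y end.
- spine (a point): Middle of the ajar leaf's hinge axis, 23 mm above the bench, over the centre of the book; the hinge runs along the book's x. A brass rod with two dark end blocks at x = -64 and +64 mm, their tops 28 mm above the bench.
- top_leaf (a joint): Angle of the ajar leaf (rad): 0 = flat on the book's +y half, pi/2 = upright, pi (its stop) = flat on the -y half. Starts at 0.32 to 0.9. The hinge is stiff: the leaf stays at any angle where it is left; it takes 1 to 3 N at the free edge to move it, also for the last bit down to flat.
- top_leaf_edge (a point): Middle of the ajar leaf's free edge, at mid-thickness, 135 mm from the hinge axis. The leaf: flat rigid wood, 110 mm along the spine (centred), 6 mm thick, from 12 to 135 mm off the axis, mid-plane through the axis, about 100 g. Axes: x along the spine, y from hinge to free edge, z normal to the leaf (up at angle 0).
- under_leaf (a joint): Angle of the leaf underneath (rad), same sense; 0 = flat on the +y half, where it starts and must stay. Same size as the ajar leaf, hinge axis 16 mm and top face 19 mm above the bench, equally stiff hinge.
- glue: Bystander: white glue bottle, 54 mm across, 160 mm tall, loose, beyond the book's +x side. Origin: centre of the underside.
- jar: Bystander: glass jar with a steel lid, 60 mm across, 75 mm tall, loose, beyond the book's +x side. Origin: centre of the underside.
- tape: Bystander: tape measure, 66 x 60 x 36 mm, loose, before the book's -x side. Origin: centre of the underside.
- pencil: Bystander: flat red carpenter's pencil, 165 x 14 x 8 mm, loose, before the book's -x side. Origin: centre of the underside.
- offcut: Bystander: wooden offcut, 90 x 45 x 35 mm, loose, beyond the book's -y end. Origin: centre of the underside.
- driver: Bystander: screwdriver lying on the right of the bench.
- tin: Bystander: steel tin, 70 mm across, 90 mm tall, on the right of the bench. Origin: centre of the underside.

How it is judged:
On the way:
1. the ajar leaf has been swung up past upright (value of joint top_leaf above 1.65 rad).
At the end, for the whole second after the job is handed in: The turned leaf lies within 0.09 rad (12 mm at its free edge) of flat on the other half and is at rest, the leaf underneath within 0.08 rad of where it lay, and the book flat on the bench within 30 mm of where it was (value of joint top_leaf above 3.05 rad and velocity of joint top_leaf below 0.05 rad/s and value of joint under_leaf below 0.08 rad and distance of book from where it was at the start of the episode below 0.03 m and height (world z) of book below 0.004 m and linear speed of book below 0.01 m/s); the robot touches nothing.
It fails at once if the leaf is pinched, or squeezed, while it turns (more than 30 N from the fingers before 2.9 rad) (contact force between the fingers and top_leaf above 30 N and value of joint top_leaf below 2.9 rad).
It fails at once if the leaf is forced down on its stop (more than 70 N) (contact force between the fingers and top_leaf above 70 N).
It fails at once if the leaf underneath is turned up as well (more than 0.2 rad) (value of joint under_leaf above 0.2 rad).
It fails at once if the book is lifted (12 mm), tipped (0.12 rad) or shoved more than 40 mm (height (world z) of book above 0.012 m or angle between book's own z axis and vertical above 0.12 rad or distance of book from where it was at the start of the episode above 0.04 m).
It fails at once if another thing on the bench is moved by more than 30 mm (distance of any of glue, jar, tape, pencil, offcut, driver, tin from where it was at the start of the episode above 0.03 m).
It also fails if it takes over 38 s, if anything falls off the work surface, if the arm or the gripper's body presses on something with over 40 N, if the wrist force passes 120 N, or if a joint passes its speed limit or range.

## Working session

There is one attempt and no reset: what is moved stays moved. The work goes in short steps, Python scripts to look and compute and a tool call to move; the robot and the scene stay as the last step left them, time stands still between calls to the robot, and variables do not carry over. Pictures are saved under pics/ and viewed, at most 10 in all, crops included, and the job is handed in when it is done.

Besides the shell and the picture viewer there is one more tool, called as name(argument=value, ...), one argument or row to a line, values as JSON. jog_arm: Moves the arm, as the interface text tells. Its arguments: {"type":"object","properties":{"motion":{"type":"array"},"squeeze":{"type":"number"}},"required":["motion"]}

```bash
mkdir -p pics; ls
python3 - <<'E'
from station import ctrl
import cv2
for n in("scene","side"):
    cv2.imwrite(f"pics/{n}0.png",ctrl.camera(n)[:,:,::-1])
o=ctrl.get_obs();print(o["time_s"],o["ee_pos"],o["eef_rot"],o["force"])
for n in("scene","side","wrist"):print(ctrl.camera_model(n))
E
```

```text
pics
0.1 [5.49768614e-01 1.85805584e-05 2.04947318e-01] [-3.14057192e+00 -3.96027040e-05  1.57081902e+00] [-0.50821687  0.08358388 -0.22905247]
{'intrinsics': array([[455.8242574 ,   0.        , 280.33099226],
       [  0.        , 455.8242574 , 199.39415307],
       [  0.        ,   0.        ,   1.        ]]), 'rvec': array([ 1.93029272,  1.36752092, -0.59707859]), 'tvec': array([-0.11962268, -0.33100956,  1.67336281])}
{'intrinsics': array([[439.12194495,   0.        , 282.730443  ],
       [  0.        , 439.12194495, 215.41979047],
       [  0.        ,   0.        ,   1.        ]]), 'rvec': array([ 2.10881374, -0.85657082,  0.43186956]), 'tvec': array([-0.50602091,  0.23553289,  0.96245917])}
{'intrinsics': array([[349.28097614,   0.        , 275.87709399],
       [  0.        , 349.28097614, 202.56871409],
       [  0.        ,   0.        ,   1.        ]]), 'rvec': array([-2.89570800e+00,  9.89728810e-04,  5.90940945e-04]), 'tvec': array([-0.54970518, -0.02478466,  0.38983482])}
```

View pics/scene0.png

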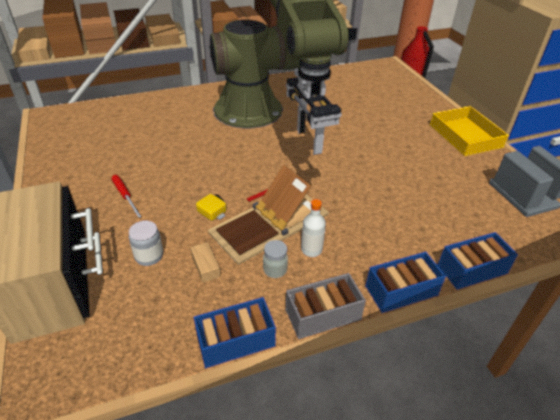

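View pics/side0.png

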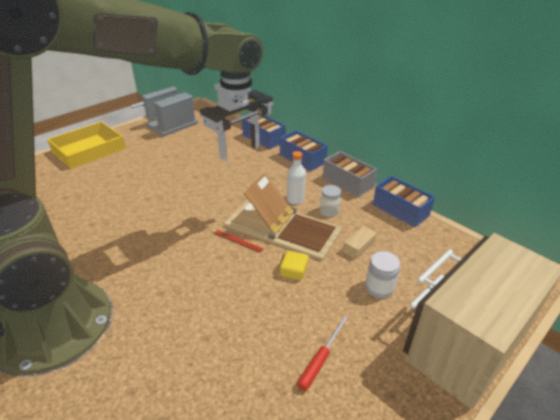

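The scene view shows the book around (265,220), with the leaf up at (285,195). The dark half is to its left, at (245,235). In the side view the leaf is at (268,205) and the dark leaf at (305,233). I'll zoom in on both.

Run:
```python
import cv2,numpy as np
a=cv2.imread("pics/scene0.png")[155:285,185:345];b=cv2.imread("pics/side0.png")[165:265,205:365]
a=cv2.resize(a,None,fx=5,fy=5,interpolation=cv2.INTER_CUBIC)[:600]
b=cv2.resize(b,None,fx=5,fy=5,interpolation=cv2.INTER_CUBIC)
cv2.imwrite("pics/a.png",a);cv2.imwrite("pics/b.png",b)
```

```text
(no output)
```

View pics/a.png

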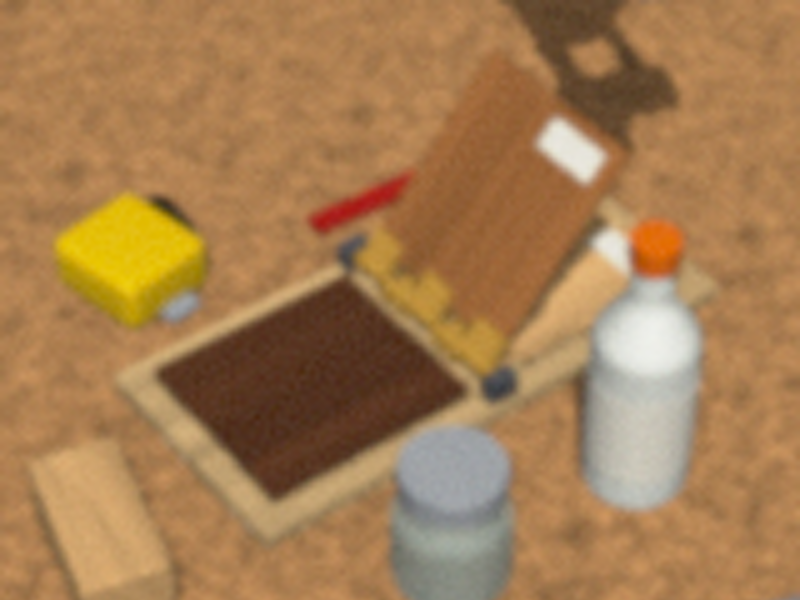

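View pics/b.png

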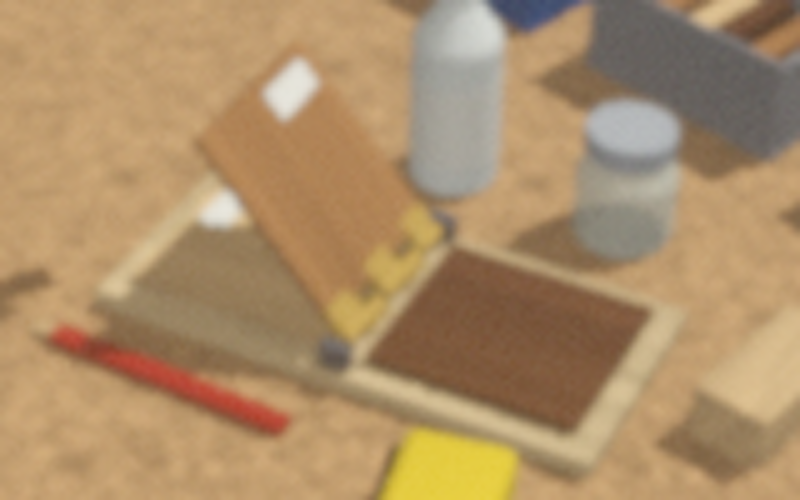

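The crops show four things clearly:
- **Free corners of the leaf:** (497,55) and (628,150) in crop a, (203,138) and (300,45) in crop b.
- **End blocks:** (352,248) and (500,382) in a, (335,350) and (442,225) in b.
- **Dark leaf corners:** visible in both crops.
- **Bystanders:** the bottle and jar stand on the +x side.

Next I'll triangulate these points.

```bash
cat > h.py <<'E'
import cv2,numpy as np
from station import ctrl
def P(n):
    m=ctrl.camera_model(n);R=cv2.Rodrigues(m["rvec"])[0]
    return m["intrinsics"]@np.c_[R,m["tvec"]]
def tri(s,d):
    X=cv2.triangulatePoints(P("scene"),P("side"),np.float64([s]).T,np.float64([d]).T);return (X[:3]/X[3]).ravel()
def ray(n,p,z):
    m=P(n);A=m[:,:3];c=-np.linalg.solve(A,m[:,3]);d=np.linalg.solve(A,[*p,1]);return c+d*(z-c[2])/d[2]
S=lambda x,y:(185+x/5-.4,155+y/5-.4)
D=lambda x,y:(205+x/5-.4,165+y/5-.4)
E
python3 - <<'E'
from h import *
np.set_printoptions(precision=4,suppress=True)
pts=dict(em=((497,55),(203,138)),ep=((628,150),(300,45)),bm=((352,248),(335,350)),bp=((500,382),(442,225)),
 dsm=((345,278),(370,362)),dsp=((465,388),(455,250)),dem=((157,375),(578,430)),dep=((275,497),(650,312)),
 cm=((122,380),(585,460)),cp=((268,530),(680,315)))
r={}
for k,(s,d) in pts.items():
    r[k]=X=tri(S(*s),D(*d));print(k,X)
c=(r['bm']+r['bp'])/2;e=(r['em']+r['ep'])/2
x=r['ep']-r['em']+r['bp']-r['bm']+r['dep']-r['dem'];yaw=np.arctan2(x[1],x[0]);print('spine',c,'yaw',yaw)
u=np.array([-np.sin(yaw),np.cos(yaw),0]);c[2]=.023
print('edge',e,'ang',np.arctan2(e[2]-.023,(e-c)@u),np.linalg.norm(e-c),'lens',*[np.linalg.norm(r[a]-r[b]) for a,b in(('em','ep'),('bm','bp'),('dem','dep'),('dsm','dem'))])
for n,s,z in(('glue cap',(655,240),.16),('jar lid',(452,470),.075),('tape',(130,240),.036),('pencilend',(318,222),.008)):print(n,ray('scene',S(*s),z))
print('pencil side',ray('side',D(50,335),.008),ray('side',D(285,425),.008),'glue',ray('side',D(455,190),0),'jar',ray('side',D(635,130),.075))
E
```

```text
em [ 0.5188 -0.0528  0.1246]
ep [ 0.6165 -0.0195  0.1247]
bm [ 0.5324 -0.139   0.0237]
bp [ 0.6539 -0.0985  0.0215]
dsm [ 0.5465 -0.1491  0.0148]
dsp [ 0.6475 -0.1153  0.0164]
dem [ 0.5864 -0.2629  0.0154]
dep [ 0.6866 -0.2278  0.0151]
cm [ 0.5771 -0.2784  0.0094]
cp [ 0.702  -0.2364  0.0099]
spine [ 0.5931 -0.1188  0.0226] yaw 0.3286045049815973
edge [ 0.5677 -0.0362  0.1246] ang 0.866291169567892 0.13342837873327112 lens 0.1032393776629137 0.12812583308131448 0.10619729700033734 0.12061856292517253
glue cap [ 0.7184 -0.0499  0.16  ]
jar lid [ 0.7498 -0.1589  0.075 ]
tape [ 0.502  -0.2551  0.036 ]
pencilend [ 0.4891 -0.1463  0.008 ]
pencil side [ 0.4411 -0.0083  0.008 ] [ 0.4851 -0.1501  0.008 ] glue [ 0.7046 -0.0612  0.    ] jar [ 0.7451 -0.1604  0.075 ]
```

Both views agree on this:

| Quantity | Value |
|---|---|
| Spine | (0.593, -0.119, 0.023) |
| Book yaw | 0.329 |
| Leaf angle | about 0.87 rad |
| Hinge to free edge | 133 mm, against 135 given |

The TCP already stands at book y = +126 mm, past the leaf's edge at +87 mm. I'll shut the fingers, turn the tool by the book's yaw and go down beside the edge. Tool x will then be book +y, and tool y will be book +x.

jog_arm(
  motion=[
    [0,0,0,0,0,-0.11,-1],
    [0,0,0,0,0,-0.11,-1],
    [0,0,0,0,0,-0.109,-1],
    [0,0,0.01,0,0,0,-1],
    [0,0,0.02,0,0,0,-1],
  ],
  squeeze=10,
)

```text
time_s: 0.6
ee_pos: [0.5504, -0.0, 0.1754]
eef_rot: [3.14, 0.001, 1.896]
force: [0.2, 0.8, -0.5]
grip_width: 0.0575
grip_force: 0.0
```

jog_arm(
  motion=[
    [0,0,0.02,0,0,0,-1],
    [0,0,0.02,0,0,0,-1],
    [0,0,0.02,0,0,0,-1],
    [0,0,0.015,0,0,0,-1],
    [0,0,0,0,0,0,-1],
  ],
)

```text
time_s: 1.1
ee_pos: [0.5486, 0.0001, 0.0978]
eef_rot: [-3.138, -0.002, 1.897]
force: [0.4, 0.6, -0.6]
grip_width: 0.0174
grip_force: 0.0
```

```bash
cat >> h.py <<'E'
c=np.array([.593,-.119,.023]);Y=.3286
B=np.array([[np.cos(Y),np.sin(Y),0],[-np.sin(Y),np.cos(Y),0],[0,0,1]])
def st():
    o=ctrl.get_obs();print(round(o["time_s"],2),'book xyz rel axis mm',np.round(B@(np.array(o["ee_pos"])-c)*1e3,1),'F',np.round(B@o["force"],1),np.round(o["eef_rot"],3),'w',round(o["grip_width"],4))
E
python3 -c "
from h import *
st();cv2.imwrite('pics/s1.png',cv2.resize(ctrl.camera('side')[90:270,160:400,::-1],None,fx=3,fy=3))"
```

```text
1.1 book xyz rel axis mm [ -3.6 127.   74.8] F [ 0.6  0.4 -0.6] [-3.138e+00 -2.000e-03  1.897e+00] w 0.0174
```

View pics/s1.png

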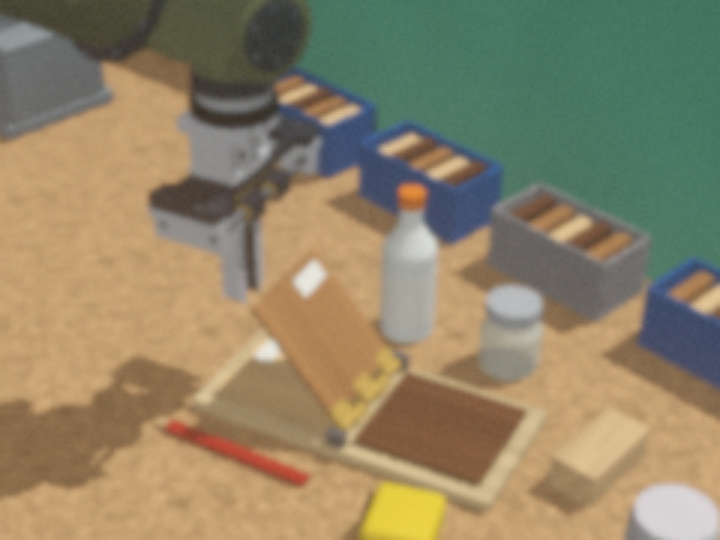

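The shut fingers hang beside the free edge, at about (240,280), and the finger tip is below the edge. I'll push towards -y, rising along with the edge.

jog_arm(
  motion=[
    [-0.01,0,0,0,0,0,-1],
    [-0.01,0,0,0,0,0,-1],
    [-0.005,0,0,0,0,0,-1],
    [-0.008,0,-0.003,0,0,0,-1],
    [-0.008,0,-0.006,0,0,0,-1],
  ],
)

```text
time_s: 1.65
ee_pos: [0.5634, -0.0393, 0.1098]
eef_rot: [-3.141, -0.0, 1.9]
force: [-1.2, 1.6, -0.6]
grip_width: 0.0007
grip_force: 0.6
```

jog_arm(
  motion=[
    [-0.008,0,-0.006,0,0,0,-1],
    [-0.008,0,-0.005,0,0,0,-1],
    [-0.008,0,-0.004,0,0,0,-1],
    [-0.008,0,-0.003,0,0,0,-1],
    [-0.008,0,-0.002,0,0,0,-1],
  ],
)

```text
time_s: 2.15
ee_pos: [0.5764, -0.0773, 0.1298]
eef_rot: [3.141, 0.0, 1.9]
force: [-1.4, 0.9, 0.3]
grip_width: 0.0005
grip_force: 0.8
```

```bash
python3 -c "
from h import *
st();a=ctrl.camera('side')[90:270,160:400,::-1];b=ctrl.camera('scene')[100:280,170:370,::-1]
cv2.imwrite('pics/s2.png',cv2.resize(np.hstack([a,b]),None,fx=1.8,fy=1.8))"
```

```text
2.15 book xyz rel axis mm [ -2.2  44.8 106.8] F [-1.1  1.3  0.3] [3.141 0.    1.9  ] w 0.0005
```

View pics/s2.png

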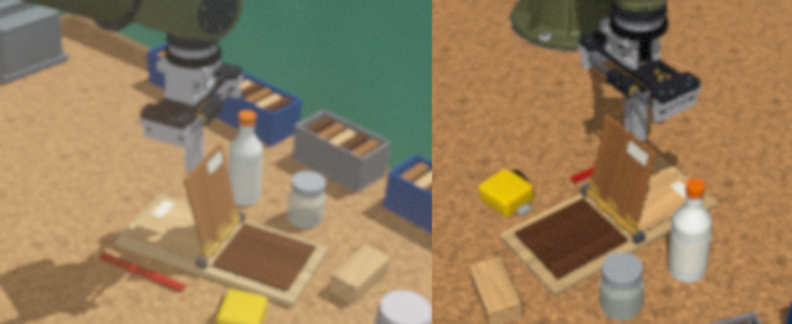

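The leaf is at about 1.3 rad, with its edge at (215,150) in the left half of the picture. The push force is about 2 N and the book has not moved. I'll carry on past upright and then follow the arc at a radius of about 105 mm.

jog_arm(
  motion=[
    [-0.008,0,0,0,0,0,-1],
    [-0.008,0,0,0,0,0,-1],
    [-0.008,0,0,0,0,0,-1],
    [-0.01,0,0.001,0,0,0,-1],
    [-0.01,0,0.001,0,0,0,-1],
  ],
)

```text
time_s: 2.75
ee_pos: [0.5906, -0.1191, 0.1273]
eef_rot: [-3.142, -0.0, 1.9]
force: [-0.2, 1.2, 1.3]
grip_width: 0.0005
grip_force: 0.7
```

jog_arm(
  motion=[
    [-0.009,0,0.001,0,0,0,-1],
    [-0.009,0,0.002,0,0,0,-1],
    [-0.008,0,0.002,0,0,0,-1],
    [-0.008,0,0.003,0,0,0,-1],
    [-0.008,0,0.004,0,0,0,-1],
  ],
)

```text
time_s: 3.25
ee_pos: [0.6041, -0.1586, 0.1151]
eef_rot: [-3.141, -0.0, 1.9]
force: [-1.2, 0.7, 0.5]
grip_width: 0.0004
grip_force: 0.6
```

```bash
python3 -c "
from h import *
st();a=ctrl.camera('side')[90:270,160:400,::-1];b=ctrl.camera('scene')[100:280,170:370,::-1]
cv2.imwrite('pics/s3.png',cv2.resize(np.hstack([a,b]),None,fx=1.8,fy=1.8))"
```

```text
3.25 book xyz rel axis mm [ -2.3 -41.1  92.1] F [-0.9  1.1  0.5] [-3.141 -0.     1.9  ] w 0.0004
```

View pics/s3.png

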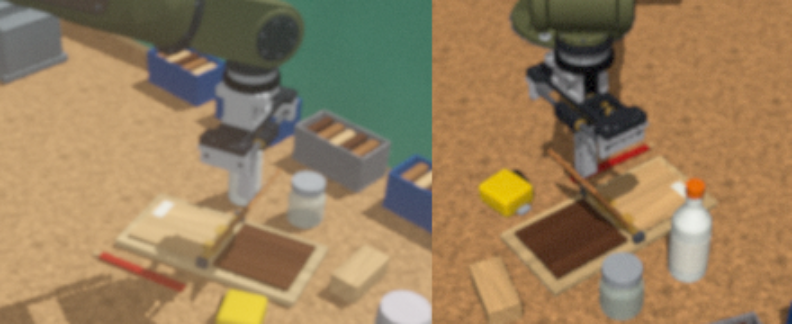

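The leaf is past upright, at about 2.1 rad, and leans over the dark half. The leaf underneath is lying flat. I'll carry on downwards.

jog_arm(
  motion=[
    [-0.0075,0,0.004,0,0,0,-1],
    [-0.0075,0,0.004,0,0,0,-1],
    [-0.006,0,0.006,0,0,0,-1],
    [-0.006,0,0.006,0,0,0,-1],
    [-0.006,0,0.007,0,0,0,-1],
  ],
)

```text
time_s: 3.85
ee_pos: [0.6149, -0.1899, 0.088]
eef_rot: [3.141, 0.0, 1.9]
force: [0.2, 0.1, 2.0]
grip_width: 0.0007
grip_force: 0.5
```

jog_arm(
  motion=[
    [-0.005,0,0.007,0,0,0,-1],
    [-0.005,0,0.007,0,0,0,-1],
    [-0.004,0,0.008,0,0,0,-1],
    [-0.002,0,0.007,0,0,0,-1],
    [-0.002,0,0.006,0,0,0,-1],
  ],
)

```text
time_s: 4.35
ee_pos: [0.6204, -0.2065, 0.0527]
eef_rot: [-3.141, -0.0, 1.9]
force: [-0.4, 0.1, 1.5]
grip_width: 0.0006
grip_force: 0.5
```

```bash
python3 -c "
from h import *
st()"
```

```text
4.35 book xyz rel axis mm [ -2.3 -91.6  29.7] F [-0.3  0.2  1.5] [-3.141 -0.     1.9  ] w 0.0006
```

jog_arm(
  motion=[
    [-0.002,0,0.006,0,0,0,-1],
    [-0.001,0,0.005,0,0,0,-1],
    [0,0,0.005,0,0,0,-1],
    [0,0,0.004,0,0,0,-1],
    [0,0,0.003,0,0,0,-1],
  ],
)

```text
time_s: 4.85
ee_pos: [0.6214, -0.2091, 0.0302]
eef_rot: [3.142, 0.0, 1.9]
force: [-0.3, -0.9, 1.4]
grip_width: 0.0007
grip_force: 0.4
```

jog_arm(
  motion=[
    [0,0,0.001,0,0,0,-1],
    [0,0,0.001,0,0,0,-1],
    [0,0,0,0,0,0,-1],
  ],
)

```text
time_s: 5.15
ee_pos: [0.6214, -0.2091, 0.0284]
eef_rot: [-3.142, -0.0, 1.9]
force: [-0.4, -0.0, 0.5]
grip_width: 0.0003
grip_force: 0.0
```

jog_arm(
  motion=[
    [0,0,0.001,0,0,0,-1],
    [0,0,0.001,0,0,0,-1],
    [0,0,0,0,0,0,-1],
  ],
)

```text
time_s: 5.45
ee_pos: [0.6214, -0.2091, 0.0264]
eef_rot: [3.142, 0.0, 1.9]
force: [0.9, -0.5, 0.6]
grip_width: 0.0007
grip_force: 0.0
```

jog_arm(
  motion=[
    [0,0,0.0005,0,0,0,-1],
    [0,0,0,0,0,0,-1],
  ],
)

```text
time_s: 5.65
ee_pos: [0.6215, -0.2092, 0.0263]
eef_rot: [3.141, 0.0, 1.9]
force: [-0.6, 1.2, 3.5]
grip_width: 0.0005
grip_force: 2.1
```

The force has risen to 3.5 N at z = 26.3 mm, where the leaf's upper face should be when it lies on the stop (26 mm). I'll retract straight up and check.

jog_arm(
  motion=[
    [0,0,-0.01,0,0,0,-1],
    [0,0,-0.03,0,0,0,-1],
    [0,0,-0.04,0,0,0,-1],
    [0,0,-0.04,0,0,0,-1],
    [0,0,-0.04,0,0,0,-1],
  ],
)

```text
time_s: 6.15
ee_pos: [0.6212, -0.209, 0.1882]
eef_rot: [3.141, 0.0, 1.9]
force: [-0.4, -0.1, 0.7]
grip_width: 0.0002
grip_force: 0.0
```

jog_arm(
  motion=[
    [0,0,-0.03,0,0,0,-1],
    [0,0,0,0,0,0,-1],
  ],
)

```text
time_s: 6.35
ee_pos: [0.6226, -0.2096, 0.2217]
eef_rot: [3.136, 0.005, 1.9]
force: [-0.1, 0.1, 0.2]
grip_width: 0.0003
grip_force: 0.0
```

```bash
python3 -c "
from h import *
st();a=ctrl.camera('side')[150:270,190:370,::-1];b=ctrl.camera('scene')[150:270,180:360,::-1]
cv2.imwrite('pics/s4.png',cv2.resize(np.hstack([a,b]),None,fx=2.2,fy=2.2,interpolation=cv2.INTER_CUBIC))"
```

```text
6.35 book xyz rel axis mm [ -1.2 -95.3 198.7] F [-0.1  0.1  0.2] [3.136 0.005 1.9  ] w 0.0003
```

View pics/s4.png

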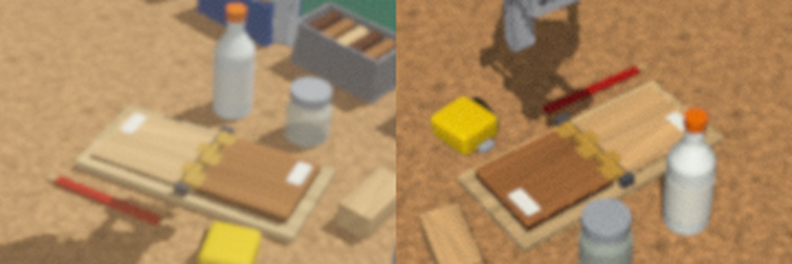

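Both halves of the picture show the leaf flat on the -y half, with its label at (300,175) and (525,200). The leaf underneath, the book and the bystanders look undisturbed, and the gripper is well clear. I'm handing in now.

```bash
python3 -c "
from station import ctrl
print(ctrl.hand_in())"
```

```text
the job is handed in; nothing more can be done
None
```

The leaf was turned over the spine and lies flat on the other half, the arm is clear of everything, and the job was handed in at about 6.5 s; `hand_in()` returned no verdict.

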